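# Test a stamp press return spring under load and sort it

## Task

Stand the return spring unit of the soap stamp in the round seat of the spring tester, press it straight down with 15 N for about a second (never over 23 N) and compare its loaded length with the red pointer, which must stay where it is set. If the top of the white collar stays above the pointer under that load, the spring is good: stand the unit upright in the green tray; if the collar sinks below the pointer, the spring is tired: stand it upright in the red tray. Do not knock anything over or push the other things on the table about.

Things in the scene. Friction and masses are not known exactly. Their poses are not given: they have to be found in the camera images.
- spring_unit: Loose upright round spring unit, 100 mm tall, about 0.15 kg: dark steel foot (48 mm diameter, 10 mm high, lower edge bevelled), brass coil, and a sprung cap (see collar) that slides only down along the axis, at most 30 mm, and cannot come off. Spring rate and preload are unknown (0.4 to 3 N per mm; up to 5 N) and must be felt. Origin: centre of the underside; z up.
- collar (a point): Centre of the top of the cap's white collar (48 mm diameter, 6 mm thick), 74 mm above the unit's underside when unloaded; its height is compared with the pointer. The blue grip knob, 32 mm diameter and 26 mm high, stands on it: lift the unit by the knob; fingertips gripping the knob can bear down on the collar. Below the collar: white skirt, 30 mm diameter.
- tester: Spring tester, fixed: grey base plate 150 x 110 x 8 mm, from x = -55 to +95 mm in its own frame. Origin: at table height under the seat's centre; x points from the seat to the aluminium scale column (16 x 22 mm, 113 mm tall) at x = +78 mm, z up. Fingers that close along the tester's y keep clear of the pointer.
- seat (a point): Centre of the floor of the round seat on the tester, 8 mm above the table: a steel ring, 53 mm inner and 66 mm outer diameter, 6 mm high above that floor; the foot of the spring unit stands inside it, on the floor.
- pointer_tip (a point): Tip of the red pointer, reference mark, 31 mm from the seat's axis towards the column (7 mm clear of the collar when seated). It points at the seat from a black carriage on the column, clamped at a different height each time, 50 to 80 mm above the table.
- green_tray: Green square tray for good springs, fixed, 110 x 110 mm outside, 100 x 100 mm inside, walls 5 mm thick and 18 mm high, floor 5 mm thick. Origin: centre of its underside.
- red_tray: Red square tray for tired springs, same sizes and origin as the green one; the two trays swap places.
- soap: Lavender soap bar, loose, 43 x 63 x 25 mm; leave alone.
- tape: Roll of masking tape lying flat, loose, 95 mm diameter, 24 mm high; leave alone.
- broom_top (a point): Top end of the green broom handle (23 mm thick) that leans over the front edge of the table, fixed, 285 mm above the table top; from here it slopes down towards the robot and the floor. Keep arm and hand clear of it.
- bottle: Amber dropper bottle, loose, 33 mm diameter, 102 mm tall; leave alone.

How it is judged:
By the outcome, as a careful person would: the job done as asked, in the order asked, and still so for the second after the job is handed in, with the robot touching nothing.
It also fails if it takes over 54 s, if anything falls off the work surface, if the arm or the gripper's body presses on something with over 40 N, if the wrist force passes 120 N, or if a joint passes its speed limit or range.

## Robot

A 7-joint arm with a two-finger parallel gripper is mounted at the origin on a cart in front of the work surface, level with it; the furniture and walls round the work are solid. World frame = base frame: x ahead of the robot, y to its left, z up, the work surface at z = 0. Lengths are in m, angles in rad, forces in N, time in s.
With the tool pointing down it reaches from about 0.425 to 0.825 m from the base axis. Payload 3.6 kg.
Tool frame: the origin (TCP) lies midway between the tips of the shut fingers; the grasp point (between the pads) lies bot.tcp_to_grasp behind it (bot.tcp_to_grasp is the distance from the TCP to the grasp point, in m); z points along the fingers, y is the line along which they close (so a half turn about z gives the same grasp; the last joint's range is limited). The gripper opens to 93 mm and grips with 3 to 60 N. Pads are 15 mm wide; open, the fingers measure 128 mm over their backs; the gripper's body (75 mm by 188 mm) begins 65 mm behind the grasp point.
Start: joints at [-1.327, 0.615, -0.013, 1.423, 0.008, 1.103, -0.04], TCP at [0.174, 0.626, 0.219] pointing down, gripper open.
Joint ranges: [-3.12, 3.12], [-0.3, 2.06], [-1.34, 1.32], [0.26, 2.42], [-1.36, 4.5], [0.01, 1.98], [-2.84, 2.84]. Speed limits (rad/s): [2.79, 2.79, 3.14, 3.14, 3.14, 3.14, 3.14].

## Interface

Orientations are given as [roll, pitch, yaw] about the fixed x, y, z axes, in that order (R = Rz(yaw) Ry(pitch) Rx(roll)).
In Python, from rig import bot gives the robot as it stands.
- The arm moves only by the tool arm_command, never from a script. Its arguments are lists of equal length, an entry for each row: "slide": the shift along the world's x, y, z scaled (see below), a list of three; "dr": the turn, a rotation vector about the world's x, y, z scaled (see below), a list of three; "grip": the opening in per cent of the stroke, from 0 (shut) to 100 (fully open). In form: {"slide": [[x, y, z], ...], "dr": [[rx, ry, rz], ...], "grip": [grip, ...]}. A call has exactly 10 rows; each row is the pose to reach, as a shift and turn from the pose commanded when the call began, turning the shorter way round; what a row does not reach only later rows make up. The controller multiplies each number of a shift by 1000 mm and each number of a turn by 180 degrees. A row lasts 1/10 s, in which the tool goes at most 50 mm and 8.59 degrees, less where a joint would pass 70% of its speed; a pose out of reach is approached as far as the arm can. A call with a number of a shift or a turn outside -1 to 1 is refused whole. A call with a gripper value outside its range is refused whole. The fingers move at their own pace and stop on an object; "grip_force" is the grip in N (left out, the last holds). Time passes only in rows, so rows that repeat a pose let the fingers close, or fill a call up. It gives the time, the measured TCP pose, the force, the opening and the grip force at its end, in the units of the state.
- bot.read_state(): the state, without advancing time (a new reading comes with each control period).
- bot.snapshot(name): name is "scene" or "side" or "wrist"; returns the picture (420x560x3 uint8, red, green, blue); there is no depth.
- bot.get_calibration(name): a dict with "intrinsics" (3x3 intrinsics, pixels), "dist_coeffs" ([k1, k2, p1, p2, k3] as OpenCV has them; the pictures are not rectified), "extrinsics" (4x4, takes a point from world to camera coordinates). Camera axes: x right, y down, z forward; pixel columns grow to the right and rows downward; lengths in m; the calibration is good to about 2 mm. A picture is of the moment at which its call begins: read the wrist's pose just before it. get_calibration takes no time and is no camera call; for the wrist camera it gives the pose at the moment of the call.
- bot.finish_job(): hands the job in; it is judged then, once.
The state is a dict: "clock": time; "joint_positions": joint angles; "joint_vel": joint speeds; "joint_torque": joint torques, N m; "eef_pos": TCP position; "tool_rot": TCP orientation; "contact_force": force on the tool from outside, world axes, zero at the start; "moment": the same for the moment, N m; "grip_width": finger opening in m; "finger_force": force on a finger pad.
Only numpy, scipy, OpenCV 4.12 (cv2) and the standard library are available. Lean on these libraries where they do the work, as an engineer would, in place of code of your own. Each camera call takes 0.05 s, during which the arm holds its last target. There are 200 camera calls.

## Working session

There is one attempt and no reset: what is moved stays moved. The work goes in short steps, Python scripts to look and compute and a tool call to move; the robot and the scene stay as the last step left them, time stands still between calls to the robot, and variables do not carry over. Pictures are saved under pics/ and viewed, at most 10 in all, crops included, and the job is handed in when it is done.

Besides the shell and the picture viewer there is one more tool, called as name(argument=value, ...) on one line, values as JSON. arm_command: Moves the arm, as the interface text tells. Shifts and turns lie within -1 to 1; 1 stands for 1000 mm of shift or 180 degrees of turn. Its arguments: {"type":"object","properties":{"slide":{"type":"array","items":{"type":"array","items":{"type":"number"}}},"dr":{"type":"array","items":{"type":"array","items":{"type":"number"}}},"grip":{"type":"array","items":{"type":"number"}},"grip_force":{"type":"number"}},"required":["slide","dr","grip"]}

```bash
mkdir -p pics; ls
cat > h.py <<'E'
import numpy as np, cv2
from rig import bot
def snap(n,f):
    c=bot.get_calibration(n); im=bot.snapshot(n); cv2.imwrite(f'pics/{f}.png',im[:,:,::-1]); 
    np.save(f'pics/{f}_E.npy',np.array(c['extrinsics'])); return im,c
def ray(c,uv):
    K=np.array(c['intrinsics'],float);d=np.array(c['dist_coeffs'],float);E=np.array(c['extrinsics'],float)
    p=cv2.undistortPoints(np.array([[uv]],float),K,d)[0,0]
    R=E[:3,:3];return -R.T@E[:3,3], R.T@np.array([p[0],p[1],1.])
def onz(c,uv,z):
    o,d=ray(c,uv); return o+d*(z-o[2])/d[2]
def tri(c1,u1,c2,u2):
    o1,d1=ray(c1,u1);o2,d2=ray(c2,u2)
    t=np.linalg.lstsq(np.c_[d1,-d2],o2-o1,rcond=None)[0]
    a,b=o1+d1*t[0],o2+d2*t[1];return (a+b)/2,np.linalg.norm(a-b)
def proj(c,X):
    E=np.array(c['extrinsics'],float);r=cv2.Rodrigues(E[:3,:3])[0]
    return cv2.projectPoints(np.array([X],float),r,E[:3,3],np.array(c['intrinsics'],float),np.array(c['dist_coeffs'],float))[0][0,0]
E
python3 - <<'E'
from h import *
ims=[snap(n,n+'0')[0] for n in('scene','side')]
s=bot.read_state();print(s);print(bot.tcp_to_grasp)
E
```

```text
pics
{'clock': 0.1, 'joint_positions': array([-1.32652089,  0.61584796, -0.01262946,  1.42474091,  0.00808699,
        1.10336836, -0.04039126]), 'joint_vel': array([ 6.79159885e-04, -2.05652677e-03,  4.73429885e-05, -3.00836017e-03,
       -5.01140006e-04, -5.35505580e-04,  6.13404812e-04]), 'joint_torque': array([ 1.22329522e-03, -4.60042512e+01,  2.09849034e-01, -1.66244423e+01,
       -6.12155325e-02,  1.69137656e-02,  1.12611920e-04]), 'eef_pos': array([0.17365014, 0.6256407 , 0.21757968]), 'tool_rot': array([-3.13927767e+00,  9.22917413e-06,  2.87089616e+00]), 'contact_force': array([0.28488301, 0.51914406, 0.48948709]), 'moment': array([-0.00770687, -0.00700573, -0.02900648]), 'finger_force': 0.0, 'grip_width': 0.0930797571624314}
0.0188
```

View pics/scene0.png

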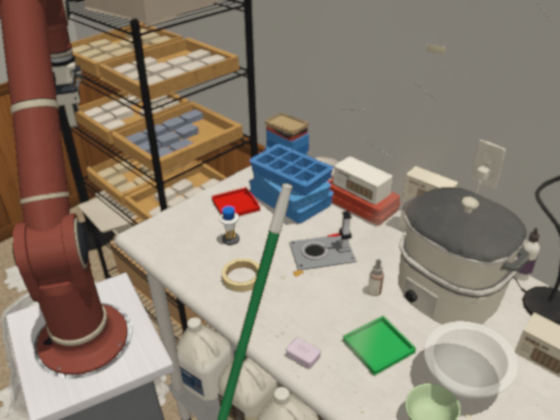

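View pics/side0.png

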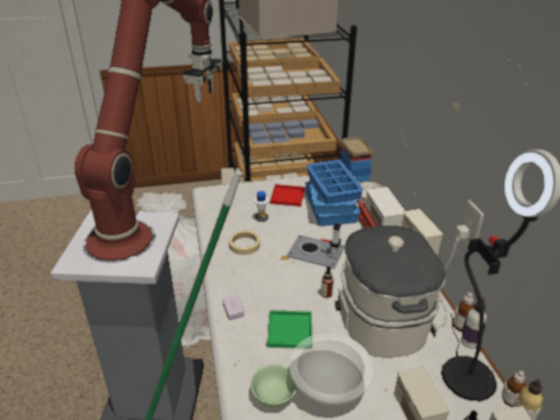

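Scene view: the spring unit is at (230,225), the tester seat at (315,251), the column near (347,235), the red tray at (236,202), the green tray at (379,345) and the broom top at (285,190). In the side view the unit is at (262,205) and the seat at (309,247).

```bash
cat > m1.py <<'E'
from h import *
C={n:bot.get_calibration(n) for n in('scene','side')}
I={n:cv2.cvtColor(cv2.imread(f'pics/{n}0.png'),cv2.COLOR_BGR2HSV) for n in C}
def blob(n,lo,hi,box):
    x0,y0,x1,y1=box;m=cv2.inRange(I[n][y0:y1,x0:x1],lo,hi)
    k,l,st,ce=cv2.connectedComponentsWithStats(m);i=1+np.argmax(st[1:,4]);return ce[i]+[x0,y0],st[i]
B=lambda n,b:blob(n,(105,120,50),(130,255,255),b)[0]
a,b=B('scene',(215,200,245,225)),B('side',(250,185,275,207));print('knob',a,b,*tri(C['scene'],a,C['side'],b))
for nm,lo,hi,bs,bd in [('red',(0,150,60),(8,255,255),(205,180,265,220),(268,182,308,208)),('green',(50,150,40),(80,255,255),(335,315,420,375),(262,305,318,352))]:
    for n,bb in(('scene',bs),('side',bd)):
        p,st=blob(n,lo,hi,bb);print(nm,n,p,st,onz(C[n],p,.008))
print('broom',*tri(C['scene'],(285,189),C['side'],(236,174)))
print('broom lower',*tri(C['scene'],(255,300),C['side'],(200,280)))
for n,p in(('scene',(315,251)),('side',(309,247))):print('seat',onz(C[n],p,.011))
print('coltop',*tri(C['scene'],(347,213),C['side'],(337,226)))
for n,l in(('scene',[(346,250),(376,293),(240,273),(303,352)]),('side',[(334,247),(327,295),(245,243),(233,307)])):
    for p in l:print(n,p,onz(C[n],p,.01).round(3))
o=[]
for n,(x,y) in(('scene',(285,200)),('side',(282,212))):
    o.append(cv2.resize(cv2.imread(f'pics/{n}0.png')[y:y+75,x:x+75],None,fx=5.3,fy=5.3,interpolation=cv2.INTER_CUBIC))
cv2.imwrite('pics/crop.png',np.hstack(o))
E
python3 m1.py
```

```text
knob [228.08490566 212.66981132] [260.81818182 195.61818182] [0.42744762 0.13929159 0.08979539] 0.002198998995797063
red scene [237.09549795 200.98908595] [  8   9  46  26 733] [0.5166694  0.27864461 0.008     ]
red side [287.36697248 195.0440367 ] [  3   3  33  21 545] [0.50831801 0.27696619 0.008     ]
green scene [386.85572843 347.28925035] [  32    5   47   54 1414] [ 0.54819079 -0.3565217   0.008     ]
green side [288.13057076 328.04222048] [   6    7   43   35 1279] [ 0.53358212 -0.33614601  0.008     ]
broom [ 0.40051722 -0.1926137   0.3622561 ] 0.0025231388290417713
broom lower [ 0.31315747 -0.23773018  0.11600512] 0.07371414492623908
seat [ 0.58602344 -0.02241559  0.011     ]
seat [ 0.58461362 -0.01371225  0.011     ]
coltop [ 0.66047925 -0.04515909  0.11568704] 0.00038047953124624407
scene (346, 250) [ 0.656 -0.058  0.01 ]
scene (376, 293) [ 0.626 -0.219  0.01 ]
scene (240, 273) [0.388 0.002 0.01 ]
scene (303, 352) [ 0.391 -0.278  0.01 ]
side (334, 247) [ 0.66  -0.008  0.01 ]
side (327, 295) [ 0.633 -0.216  0.01 ]
side (245, 243) [ 0.39  -0.004  0.01 ]
side (233, 307) [ 0.388 -0.274  0.01 ]
```

View pics/crop.png

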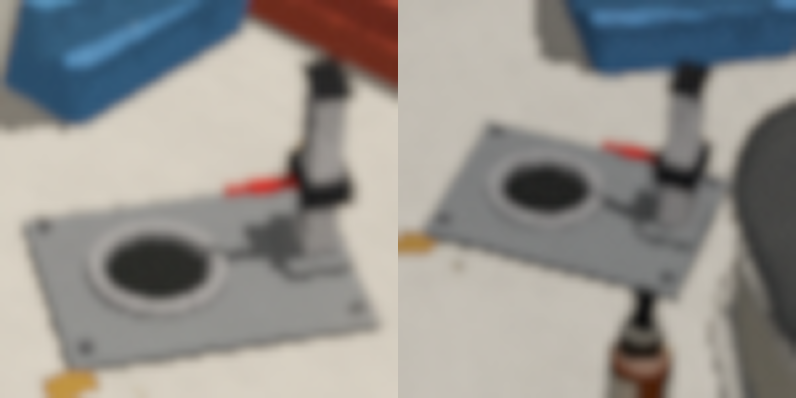

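Crop: in the scene half the seat ring is centred at (158,267), the plate corners are at (25,225), (70,368) and (378,325), and the pointer tip is at (226,191). In the side half these are (545,187), (487,122), (425,235), (675,298) and (603,145).

```bash
cat > m2.py <<'E'
from h import *
s,d=[bot.get_calibration(n) for n in('scene','side')]
k=398/75
for nm,a,b in [('ring',(158,267),(545,187)),('TL',(25,225),(487,122)),('BL',(70,368),(425,235)),('BR',(378,325),(675,298)),('tip',(226,191),(603,145)),('coltop',(328,75),(690,75))]:
    a=np.array(a)/k-.4+[285,200];b=(np.array(b)-[398,0])/k-.4+[282,212]
    print(nm,*[np.round(q,4) for q in tri(s,a,d,b)],onz(s,a,.01).round(4),onz(d,b,.01).round(4))
for X in[(.4,-.19,.36),(.4,-.19,.285),(.37,-.2,.285)]:print(proj(s,X),proj(d,X))
for n,c,r in(('scene',s,[250,300]),('side',d,[210,250])):
    im=cv2.cvtColor(cv2.imread(f'pics/{n}0.png'),cv2.COLOR_BGR2HSV);m=cv2.inRange(im,(60,120,30),(85,255,160))
    for y in range(200,400,30):
        x=np.where(m[y,130:300])[0]+130
        if len(x):print(n,y,x.mean(),len(x),x.min(),x.max())
print(bot.get_calibration('wrist'))
E
python3 m2.py
```

```text
ring [ 0.585  -0.0207  0.0156] 0.0027 [ 0.5876 -0.0171  0.01  ] [ 0.5856 -0.0116  0.01  ]
TL [0.5509 0.045  0.0098] 0.0036 [0.5494 0.0423 0.01  ] [0.5514 0.0476 0.01  ]
BL [ 0.5188 -0.0494  0.0028] 0.0001 [ 0.5145 -0.0562  0.01  ] [ 0.5191 -0.058   0.01  ]
BR [ 0.6559 -0.1006  0.0064] 0.0015 [ 0.6527 -0.1046  0.01  ] [ 0.6558 -0.1036  0.01  ]
tip [ 0.6158 -0.0296  0.0544] 0.0015 [0.6477 0.0141 0.01  ] [0.6191 0.0293 0.01  ]
coltop [ 0.6592 -0.0444  0.1148] 0.0017 [0.7469 0.0664 0.01  ] [0.6726 0.1013 0.01  ]
[283.94979487 188.72663765] [235.83031268 174.7808825 ]
[284.22150356 222.29129784] [237.16619291 201.33137496]
[272.79284819 230.2886047 ] [224.35694778 203.20703146]
scene 260 266.0 9 262 270
scene 290 257.5 8 254 261
scene 320 249.5 8 246 253
scene 350 240.5 8 237 244
scene 380 232.5 8 229 236
side 230 217.0 5 215 219
side 260 206.0 5 204 208
side 290 195.0 5 193 197
side 320 270.14285714285717 35 182 299
side 350 173.0 7 170 176
side 380 162.0 5 160 164
{'intrinsics': array([[327.92742788,   0.        , 279.44403826],
       [  0.        , 327.92742788, 208.00647587],
       [  0.        ,   0.        ,   1.        ]]), 'dist_coeffs': array([-0.06750691,  0.        ,  0.        ,  0.        ,  0.        ]), 'extrinsics': array([[ 2.67910478e-01,  9.63443317e-01, -9.74765865e-04,
        -6.49946871e-01],
       [ 9.18506526e-01, -2.55108983e-01,  3.02101255e-01,
        -3.52109814e-02],
       [ 2.90808764e-01, -8.18314205e-02, -9.53275344e-01,
         3.91771512e-01],
       [ 0.00000000e+00,  0.00000000e+00,  0.00000000e+00,
         1.00000000e+00]])}
```

arm_command(slide=[[0.253, -0.487, 0], [0.253, -0.487, 0], [0.253, -0.487, 0], [0.253, -0.487, 0], [0.253, -0.487, 0], [0.253, -0.487, 0], [0.253, -0.487, 0], [0.253, -0.487, 0], [0.253, -0.487, 0], [0.253, -0.487, 0]], dr=[[0, 0, -0.0167], [0, 0, -0.0167], [0, 0, -0.0167], [0, 0, -0.0167], [0, 0, -0.0167], [0, 0, -0.0167], [0, 0, -0.0167], [0, 0, -0.0167], [0, 0, -0.0167], [0, 0, -0.0167]], grip=[100, 100, 100, 100, 100, 100, 100, 100, 100, 100])

```text
clock: 1.1
eef_pos: [0.4047, 0.1806, 0.2186]
tool_rot: [-3.142, -0.0, 2.819]
contact_force: [0.7, 0.3, 0.1]
grip_width: 0.0928
finger_force: 0.0
```

arm_command(slide=[[0.022, -0.041, 0], [0.022, -0.041, 0], [0.022, -0.041, 0], [0.022, -0.041, 0], [0.022, -0.041, 0], [0.022, -0.041, 0], [0.022, -0.041, 0], [0.022, -0.041, 0], [0.022, -0.041, 0], [0.022, -0.041, 0]], dr=[[0, 0, 0], [0, 0, 0], [0, 0, 0], [0, 0, 0], [0, 0, 0], [0, 0, 0], [0, 0, 0], [0, 0, 0], [0, 0, 0], [0, 0, 0]], grip=[100, 100, 100, 100, 100, 100, 100, 100, 100, 100])

```text
clock: 2.1
eef_pos: [0.4263, 0.1417, 0.2186]
tool_rot: [-3.142, 0.0, 2.819]
contact_force: [0.9, -0.2, 0.4]
grip_width: 0.0933
finger_force: 0.0
```

Run:
```python
from h import *
im,c=snap('wrist','w1')
s=bot.read_state();print(s['eef_pos'],s['tool_rot'],s['contact_force'])
h=cv2.cvtColor(im,cv2.COLOR_RGB2HSV);m=cv2.inRange(h,(105,120,50),(130,255,255))
k,l,st,ce=cv2.connectedComponentsWithStats(m);i=1+np.argmax(st[1:,4]);print(st[i],ce[i])
for z in(.1,.087):print(onz(c,ce[i],z))
print(proj(c,s['eef_pos']),proj(c,(.427,.139,.1)))
```

```text
[0.42635058 0.14160356 0.21863247] [-3.14151911e+00 -2.67097545e-05  2.81840392e+00] [-0.21420889  0.718664   -0.4439701 ]
[ 308  359  109   39 2019] [365.58345716 380.01485884]
[0.65522657 0.16815282 0.1       ]
[0.6693378  0.16810685 0.087     ]
[277.82626436 262.40604988] [275.78372872 203.67873224]
```

View pics/w1.png

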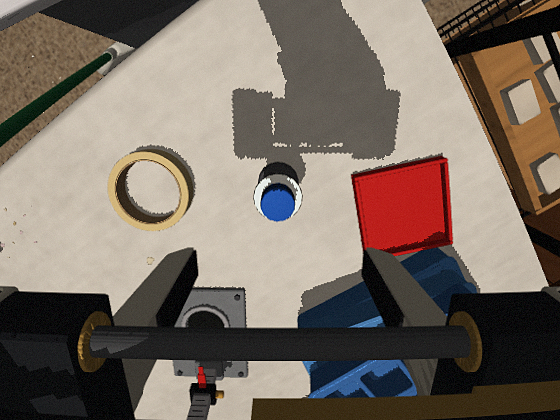

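The wrist view shows the knob top near (277,202) with the collar ring round it, the red tray at (403,205), the tape at (149,190), and the seat partly hidden at (208,330).

Run:
```python
from h import *
c=bot.get_calibration('wrist')
im=cv2.imread('pics/w1.png');h=cv2.cvtColor(im,cv2.COLOR_BGR2HSV)
def b(lo,hi,box):
    x0,y0,x1,y1=box;m=cv2.inRange(h[y0:y1,x0:x1],lo,hi)
    cn=max(cv2.findContours(m,0,2)[0],key=cv2.contourArea)+np.array([[x0,y0]]);return cn
cn=b((100,120,50),(130,255,255),(245,170,310,235));(u,v),r=cv2.minEnclosingCircle(cn);M=cv2.moments(cn);print(u,v,r,M['m10']/M['m00'],M['m01']/M['m00'])
print('knob top',onz(c,(u,v),.1), onz(c,(u-r,v),.1)-onz(c,(u+r,v),.1), [onz(c,(u,cn[:,0,1].max()),.1)])
cn=b((0,0,215),(180,40,255),(245,170,310,235));e=cv2.fitEllipse(cv2.convexHull(cn));print('collar',e,onz(c,e[0],.074))
cn=b((0,150,60),(8,255,255),(340,145,465,262));q=cv2.boxPoints(cv2.minAreaRect(cn));print('red',q,[onz(c,p,.018).round(3) for p in q],onz(c,q.mean(0),.018))
```

```text
277.29486083984375 204.15383911132812 17.000333786010742 277.2775779376499 204.23760991207033
knob top [0.42787952 0.14010669 0.1       ] [-0.00981928 -0.02922933  0.        ] [array([0.44232716, 0.1352274 , 0.1       ])]
collar ((264.7335205078125, 196.44407653808594), (21.35086441040039, 35.362483978271484), 5.124756813049316) [0.42389353 0.12828953 0.074     ]
red [[350.26523 170.84766]
 [446.514   155.87561]
 [460.42288 245.2898 ]
 [364.1741  260.26184]] [array([0.44 , 0.223, 0.018]), array([0.458, 0.333, 0.018]), array([0.575, 0.331, 0.018]), array([0.555, 0.211, 0.018])] [0.50422094 0.27403343 0.018     ]
```

arm_command(slide=[[0.0016, -0.0016, -0.045], [0.0016, -0.0016, -0.09], [0.0016, -0.0016, -0.125], [0.0016, -0.0016, -0.138], [0.0016, -0.0016, -0.142], [0.0016, -0.0016, -0.142], [0.0016, -0.0016, -0.142], [0.0016, -0.0016, -0.142], [0.0016, -0.0016, -0.142], [0.0016, -0.0016, -0.142]], dr=[[0, 0, 0], [0, 0, 0], [0, 0, 0], [0, 0, 0], [0, 0, 0], [0, 0, 0], [0, 0, 0], [0, 0, 0], [0, 0, 0], [0, 0, 0]], grip=[100, 100, 100, 100, 100, 100, 60, 30, 25, 25], grip_force=30)

```text
clock: 3.15
eef_pos: [0.4283, 0.1401, 0.0772]
tool_rot: [3.141, 0.001, 2.818]
contact_force: [-0.0, -0.2, -0.2]
grip_width: 0.0656
finger_force: 0.0
```

Close fully.

arm_command(slide=[[0, 0, 0], [0, 0, 0], [0, 0, 0], [0, 0, 0], [0, 0, 0], [0, 0, 0], [0, 0, 0.01], [0, 0, 0.03], [0, 0, 0.06], [0, 0, 0.06]], dr=[[0, 0, 0], [0, 0, 0], [0, 0, 0], [0, 0, 0], [0, 0, 0], [0, 0, 0], [0, 0, 0], [0, 0, 0], [0, 0, 0], [0, 0, 0]], grip=[20, 20, 20, 20, 20, 20, 20, 20, 20, 20])

```text
clock: 4.15
eef_pos: [0.4303, 0.1408, 0.14]
tool_rot: [3.137, 0.006, 2.818]
contact_force: [0.6, 0.3, -1.7]
grip_width: 0.0312
finger_force: 30.0
```

arm_command(slide=[[0.01, -0.01, 0.04], [0.04, -0.035, 0.07], [0.075, -0.065, 0.1], [0.11, -0.1, 0.11], [0.145, -0.135, 0.11], [0.168, -0.16, 0.11], [0.178, -0.168, 0.11], [0.18, -0.169, 0.11], [0.18, -0.169, 0.11], [0.18, -0.169, 0.11]], dr=[[0, 0, 0], [0, 0, 0], [0, 0, 0], [0, 0, 0], [0, 0, 0], [0, 0, 0], [0, 0, 0], [0, 0, 0], [0, 0, 0], [0, 0, 0]], grip=[20, 20, 20, 20, 20, 20, 20, 20, 20, 20])

```text
clock: 5.15
eef_pos: [0.607, -0.0272, 0.2463]
tool_rot: [3.141, -0.002, 2.821]
contact_force: [0.4, 0.8, -1.0]
grip_width: 0.0314
finger_force: 30.0
```

Run:
```python
from h import *
im,c=snap('wrist','w2')
s=bot.read_state();print(s['clock'],s['eef_pos'],s['tool_rot'],s['contact_force'])
print(proj(c,s['eef_pos']),proj(c,(.587,-.02,.014)))
```

```text
5.2 [ 0.60708149 -0.02715594  0.24653   ] [ 3.14091344e+00 -1.35778401e-03  2.82092016e+00] [-1.16379221  0.63235285 -1.36713895]
[277.9497407  262.76650576] [278.7464087  159.22010523]
```

View pics/w2.png

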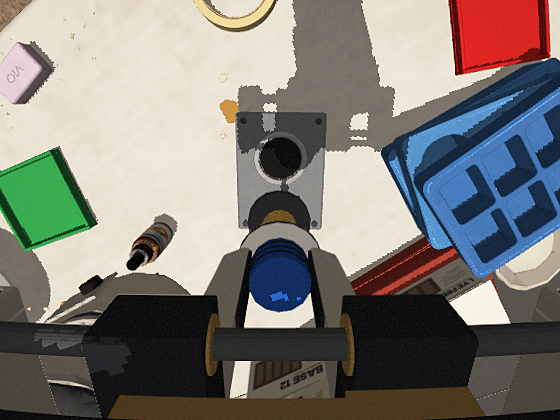

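The seat's dark disc is at (280,157), and the plate's top corners are at (236,112) and (325,112). The green tray spans about (0,180), (60,147), (97,222) and (28,252).

Run:
```python
from h import *
c=bot.get_calibration('wrist')
im=cv2.imread('pics/w2.png');h=cv2.cvtColor(im,cv2.COLOR_BGR2HSV);g=cv2.cvtColor(im,cv2.COLOR_BGR2GRAY)
m=(g[125:190,245:315]<60).astype(np.uint8)
cn=max(cv2.findContours(m,0,1)[0],key=cv2.contourArea)+np.array([[245,125]]);e=cv2.fitEllipse(cv2.convexHull(cn));print('disc',e,onz(c,e[0],.011))
for v in(.008,.014):
  print(np.linalg.norm(onz(c,(e[0][0]-e[1][0]/2,e[0][1]),v)-onz(c,(e[0][0]+e[1][0]/2,e[0][1]),v)))
a,b=onz(c,(236.5,112),.008),onz(c,(325.5,112),.008);print('corners',a,b,np.linalg.norm(a-b),np.degrees(np.arctan2(*(b-a)[1::-1])))
u=(b-a)/np.linalg.norm(b-a);x=np.array([u[1],-u[0],0]);print('seat from corners',(a+b)/2+.055*x,np.degrees(np.arctan2(x[1],x[0])))
m=cv2.inRange(h,(50,120,40),(80,255,255))[120:270,0:120]
cn=max(cv2.findContours(m,0,1)[0],key=cv2.contourArea)+np.array([[0,120]]);q=cv2.boxPoints(cv2.minAreaRect(cn));P=np.array([onz(c,p,.018) for p in q]);print('green',q,P.round(3),P.mean(0))
m=cv2.inRange(h,(0,150,60),(8,255,255))[0:90,440:560]
cn=max(cv2.findContours(m,0,1)[0],key=cv2.contourArea)+np.array([[440,0]]);q=cv2.boxPoints(cv2.minAreaRect(cn));P=np.array([onz(c,p,.018) for p in q]);print('red',q.round(),P.round(3))
up=cv2.resize(im[120:195,240:320],None,fx=7,fy=7,interpolation=cv2.INTER_CUBIC);cv2.imwrite('pics/seat.png',up)
```

```text
disc ((280.0325622558594, 157.73036193847656), (42.44646072387695, 42.78372573852539), 125.75545501708984) [ 0.58648491 -0.01816716  0.011     ]
0.05246235539413769
0.05168418675237252
corners [ 0.51851255 -0.05022798  0.008     ] [0.55199136 0.0504291  0.008     ] 0.10607864125269614 71.60274038849917
seat from corners [ 0.58744096 -0.01725764  0.008     ] -18.39725961150082
green [[-15.302387 179.41415 ]
 [ 54.84881  143.20709 ]
 [ 96.590805 224.08218 ]
 [ 26.439606 260.28925 ]] [[ 0.487 -0.391  0.018]
 [ 0.479 -0.274  0.018]
 [ 0.591 -0.273  0.018]
 [ 0.606 -0.397  0.018]] [ 0.54072998 -0.33370789  0.018     ]
red [[449.   0.]
 [547.  -8.]
 [553.  66.]
 [455.  74.]] [[0.477 0.213 0.018]
 [0.498 0.329 0.018]
 [0.581 0.324 0.018]
 [0.556 0.204 0.018]]
```

View pics/seat.png

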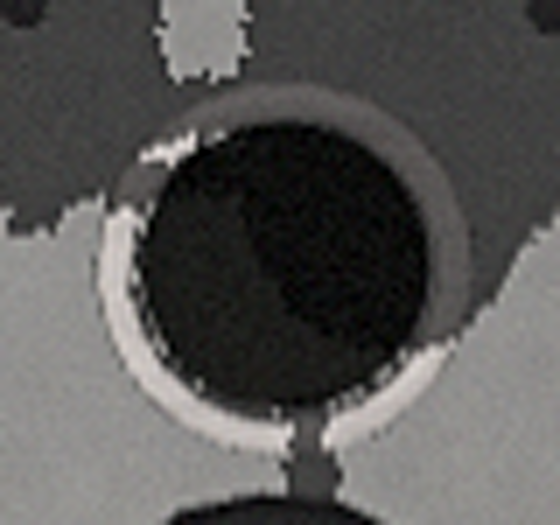

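The ring centre agrees with the disc: the seat is at about (0.5867, -0.018) with yaw -18.4°. I'm moving over it and down to just above the ring.

arm_command(slide=[[-0.02, 0.009, 0], [-0.0203, 0.0092, -0.02], [-0.0203, 0.0092, -0.06], [-0.0203, 0.0092, -0.1], [-0.0203, 0.0092, -0.13], [-0.0203, 0.0092, -0.145], [-0.0203, 0.0092, -0.148], [-0.0203, 0.0092, -0.148], [-0.0203, 0.0092, -0.148], [-0.0203, 0.0092, -0.148]], dr=[[0, 0, 0], [0, 0, 0], [0, 0, 0], [0, 0, 0], [0, 0, 0], [0, 0, 0], [0, 0, 0], [0, 0, 0], [0, 0, 0], [0, 0, 0]], grip=[20, 20, 20, 20, 20, 20, 20, 20, 20, 20])

```text
clock: 6.2
eef_pos: [0.5886, -0.0197, 0.1001]
tool_rot: [3.141, 0.003, 2.819]
contact_force: [0.5, -0.4, -0.7]
grip_width: 0.0313
finger_force: 30.0
```

Run:
```python
from h import *
s=bot.read_state();print(s['clock'],s['eef_pos'],s['tool_rot'],s['contact_force'],s['moment'])
```

```text
6.2 [ 0.5885796  -0.01965647  0.10013597] [3.14067901e+00 2.68444144e-03 2.81866503e+00] [ 0.46185745 -0.35239152 -0.70517977] [0.01915003 0.00995898 0.01784   ]
```

arm_command(slide=[[-0.0018, 0.0016, 0], [-0.0018, 0.0016, 0], [-0.0018, 0.0016, -0.002], [-0.0018, 0.0016, -0.004], [-0.0018, 0.0016, -0.006], [-0.0018, 0.0016, -0.008], [-0.0018, 0.0016, -0.01], [-0.0018, 0.0016, -0.011], [-0.0018, 0.0016, -0.011], [-0.0018, 0.0016, -0.011]], dr=[[0, 0, 0], [0, 0, 0], [0, 0, 0], [0, 0, 0], [0, 0, 0], [0, 0, 0], [0, 0, 0], [0, 0, 0], [0, 0, 0], [0, 0, 0]], grip=[20, 20, 20, 20, 20, 20, 20, 20, 20, 20])

```text
clock: 7.2
eef_pos: [0.5859, -0.0182, 0.0876]
tool_rot: [-3.142, 0.0, 2.818]
contact_force: [-0.1, 0.2, -1.7]
grip_width: 0.0313
finger_force: 30.0
```

Run:
```python
from h import *
s=bot.read_state();print(s['clock'],s['eef_pos'],s['tool_rot'],s['contact_force'],s['moment'])
o=[]
for n in('scene','side'):
    im,c=snap(n,n+'1');p=proj(c,(.5867,-.018,.05)).astype(int);print(n,p)
    o.append(cv2.resize(im[p[1]-35:p[1]+35,p[0]-35:p[0]+35,::-1],None,fx=5.7,fy=5.7,interpolation=cv2.INTER_CUBIC))
cv2.imwrite('pics/seat2.png',np.hstack(o))
```

```text
7.2 [ 0.58591101 -0.01818862  0.08763191] [-3.14156504e+00  5.16867979e-05  2.81844768e+00] [-0.13191964  0.16644665 -1.73898548] [-0.01098508  0.02132909  0.01767611]
scene [314 237]
side [310 237]
```

View pics/seat2.png

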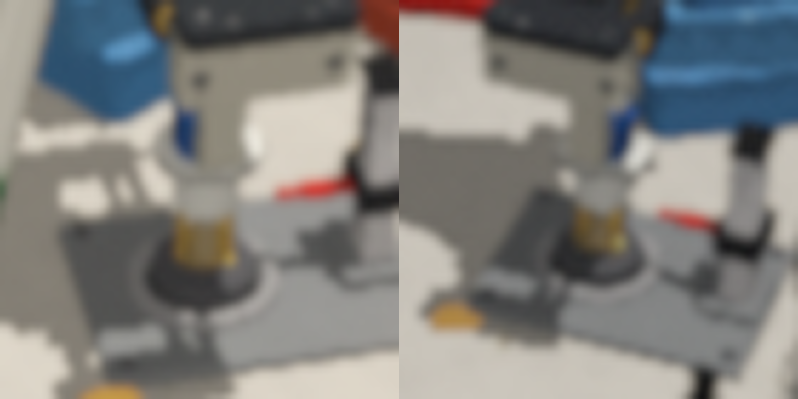

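The foot is standing inside the ring and clear of the pointer. I'll lower in small steps to feel for the floor.

arm_command(slide=[[0.0007, 0, -0.001], [0.0007, 0, -0.002], [0.0007, 0, -0.003], [0.0007, 0, -0.0035], [0.0007, 0, -0.004], [0.0007, 0, -0.0045], [0.0007, 0, -0.0045], [0.0007, 0, -0.0045], [0.0007, 0, -0.0045], [0.0007, 0, -0.0045]], dr=[[0, 0, 0], [0, 0, 0], [0, 0, 0], [0, 0, 0], [0, 0, 0], [0, 0, 0], [0, 0, 0], [0, 0, 0], [0, 0, 0], [0, 0, 0]], grip=[20, 20, 20, 20, 20, 20, 20, 20, 20, 20])

```text
clock: 8.3
eef_pos: [0.5867, -0.0183, 0.0833]
tool_rot: [-3.141, 0.0, 2.818]
contact_force: [-0.8, -0.6, 2.8]
grip_width: 0.0313
finger_force: 30.0
```

Run:
```python
from h import *
s=bot.read_state();print(s['clock'],s['eef_pos'],s['tool_rot'],s['contact_force'],s['moment'],s['finger_force'])
```

```text
8.3 [ 0.58665981 -0.01833184  0.08325953] [-3.14148452e+00  2.87892676e-04  2.81830461e+00] [-0.77175938 -0.63601428  2.81925149] [-0.03774388  0.13679724 -0.00745872] 29.991139769554138
```

arm_command(slide=[[0, 0, -0.001], [0, 0, -0.002], [0, 0, -0.003], [0, 0, -0.003], [0, 0, -0.003], [0, 0, -0.003], [0, 0, -0.003], [0, 0, -0.003], [0, 0, -0.003], [0, 0, -0.003]], dr=[[0, 0, 0], [0, 0, 0], [0, 0, 0], [0, 0, 0], [0, 0, 0], [0, 0, 0], [0, 0, 0], [0, 0, 0], [0, 0, 0], [0, 0, 0]], grip=[20, 20, 20, 20, 20, 20, 20, 20, 20, 20])

```text
clock: 9.3
eef_pos: [0.5867, -0.0184, 0.0804]
tool_rot: [-3.142, 0.0, 2.818]
contact_force: [-0.5, -0.6, 5.0]
grip_width: 0.0316
finger_force: 30.0
```

arm_command(slide=[[0, 0, -0.002], [0, 0, -0.004], [0, 0, -0.006], [0, 0, -0.008], [0, 0, -0.008], [0, 0, -0.008], [0, 0, -0.008], [0, 0, -0.008], [0, 0, -0.008], [0, 0, -0.008]], dr=[[0, 0, 0], [0, 0, 0], [0, 0, 0], [0, 0, 0], [0, 0, 0], [0, 0, 0], [0, 0, 0], [0, 0, 0], [0, 0, 0], [0, 0, 0]], grip=[20, 20, 20, 20, 20, 20, 20, 20, 20, 20])

```text
clock: 10.3
eef_pos: [0.5868, -0.0185, 0.0734]
tool_rot: [3.142, 0.001, 2.818]
contact_force: [-1.9, -1.4, 10.7]
grip_width: 0.0317
finger_force: 30.0
```

Run:
```python
from h import *
s=bot.read_state();print(s['clock'],s['eef_pos'],s['tool_rot'],s['contact_force'],s['moment'],s['finger_force'])
```

```text
10.3 [ 0.58682582 -0.0184946   0.073428  ] [3.14150590e+00 8.57676654e-04 2.81812926e+00] [-1.93637579 -1.41904471 10.70478201] [-0.06241984  0.61737408  0.03555022] 30.002320110797882
```

arm_command(slide=[[0, 0, -0.002], [0, 0, -0.004], [0, 0, -0.006], [0, 0, -0.006], [0, 0, -0.006], [0, 0, -0.006], [0, 0, -0.006], [0, 0, -0.006], [0, 0, -0.006], [0, 0, -0.006]], dr=[[0, 0, 0], [0, 0, 0], [0, 0, 0], [0, 0, 0], [0, 0, 0], [0, 0, 0], [0, 0, 0], [0, 0, 0], [0, 0, 0], [0, 0, 0]], grip=[20, 20, 20, 20, 20, 20, 20, 20, 20, 20])

```text
clock: 11.3
eef_pos: [0.5868, -0.0185, 0.0682]
tool_rot: [3.141, 0.001, 2.818]
contact_force: [-4.2, -1.1, 14.3]
grip_width: 0.0316
finger_force: 30.0
```

Run:
```python
from h import *
for i in range(2):
    s=bot.read_state();print(s['clock'],s['eef_pos'],s['contact_force'],s['moment'])
    n=('scene','side')[i];snap(n,n+'2')
s=bot.read_state();print(s['clock'],s['eef_pos'],s['contact_force'])
o=[]
for n in('scene','side'):
    c=bot.get_calibration(n);p=proj(c,(.5967,-.021,.06)).astype(int);print(n,p)
    im=cv2.imread(f'pics/{n}2.png');o.append(cv2.resize(im[p[1]-25:p[1]+25,p[0]-25:p[0]+25],None,fx=8,fy=8,interpolation=cv2.INTER_CUBIC))
cv2.imwrite('pics/press.png',np.hstack(o))
```

```text
11.3 [ 0.58682341 -0.01854306  0.06819932] [-4.15716797 -1.13490048 14.2736697 ] [-0.08880529  0.91512783  0.04839036]
11.35 [ 0.58685821 -0.01854036  0.06819031] [-3.5753597  -1.28159929 15.16863254] [-0.03192584  0.87894695 -0.00597341]
11.4 [ 0.58682945 -0.01858192  0.06819309] [-3.73277112 -1.09136928 14.97893103]
scene [318 234]
side [313 235]
```

View pics/press.png

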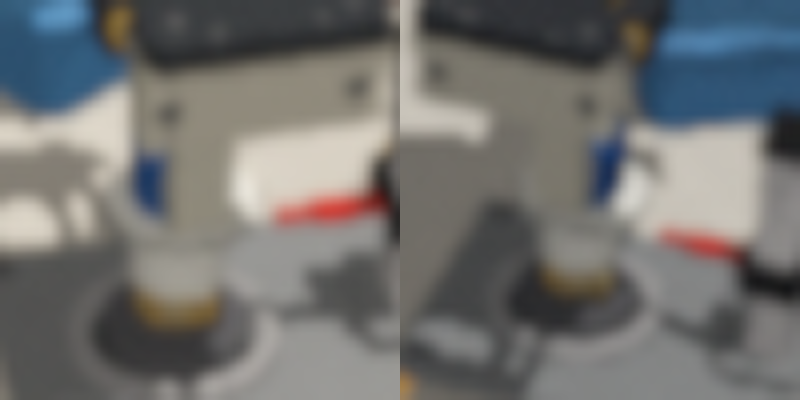

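Run:
```python
from h import *
s,d=[bot.get_calibration(n) for n in('scene','side')]
a=np.array([276,218])/8-.4+[293,209];b=(np.array([659,236])-[400,0])/8-.4+[288,210]
print('tip',tri(s,a,d,b))
u=np.array([np.cos(np.radians(-18.4)),np.sin(np.radians(-18.4))])
t=np.array([.5867,-.0182])+.031*u
for z in(.050,.055,.06,.065,.07):
    X=(*t,z);print(z,(proj(s,X)-[293,209]+.4)*8,(proj(d,X)-[288,210]+.4)*8+[400,0])
for z in(.055,.065):
    X=(*(np.array([.5867,-.0182])+.024*u),z);print('collar edge',z,(proj(s,X)-[293,209]+.4)*8,(proj(d,X)-[288,210]+.4)*8+[400,0])
```

```text
tip (array([ 0.61509063, -0.03037173,  0.0542889 ]), np.float64(0.0014496964924979663))
0.05 [273.67578612 221.22683406] [660.5631767  243.26323135]
0.055 [274.33271895 208.672958  ] [661.223046   232.48165526]
0.06 [274.99157973 196.06250263] [661.8853707  221.66003377]
0.065 [275.65236989 183.39518351] [662.55016456 210.7981429 ]
0.07 [276.31509075 170.67071531] [663.21744144 199.89575702]
collar edge 0.055 [252.55993211 211.74277342] [643.05230675 228.19524689]
collar edge 0.065 [253.78414588 186.45536719] [644.31003591 206.52625543]
```

Under 15 N the collar is at about 65 mm, with the pointer tip at about 53 mm. The spring is good, so it goes in the green tray. I'll hold a little longer, then unload slowly.

arm_command(slide=[[0, 0, 0], [0, 0, 0], [0, 0, 0], [0, 0, 0.004], [0, 0, 0.009], [0, 0, 0.014], [0, 0, 0.018], [0, 0, 0.023], [0, 0, 0.03], [0, 0, 0.045]], dr=[[0, 0, 0], [0, 0, 0], [0, 0, 0], [0, 0, 0], [0, 0, 0], [0, 0, 0], [0, 0, 0], [0, 0, 0], [0, 0, 0], [0, 0, 0]], grip=[20, 20, 20, 20, 20, 20, 20, 20, 20, 20])

```text
clock: 12.4
eef_pos: [0.5851, -0.0178, 0.1098]
tool_rot: [-3.14, -0.004, 2.819]
contact_force: [-0.3, -0.6, -1.4]
grip_width: 0.0313
finger_force: 30.0
```

Run:
```python
from h import *
s=bot.read_state();print(s['clock'],s['eef_pos'],s['tool_rot'],s['contact_force'],s['joint_positions'])
c=bot.get_calibration('side')
o=[]
for n in('scene','side'):
    im,c=snap(n,n+'3');o.append(cv2.resize(im[120:380,150:420,::-1],None,fx=1.48,fy=1.48))
cv2.imwrite('pics/lift.png',np.hstack(o))
```

```text
12.4 [ 0.58511036 -0.01782727  0.10979303] [-3.14046232 -0.00412216  2.81871575] [-0.30129341 -0.58020602 -1.39524242] [-0.08093144  0.64266109  0.11874836  1.73918682 -0.10241931  0.7700391
  1.33616357]
```

View pics/lift.png

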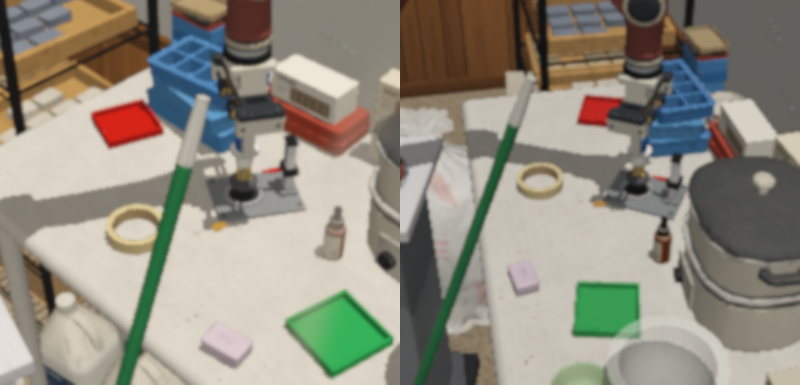

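The unit is lifted and hanging upright, and the tester, pointer and other things haven't moved. The green tray corners in the crop are (287,326), (345,292), (392,342) and (330,373) in the scene half, and (577,283), (640,283), (640,335) and (573,335) in the side half.

Run:
```python
from h import *
s,d=[bot.get_calibration(n) for n in('scene','side')]
A=np.array([(287,326),(345,292),(392,342),(330,373)])*270/400+[150,120]
B=(np.array([(573,335),(577,283),(640,283),(640,335)])-[400,0])*270/400+[150,120]
P=[onz(s,a,.018) for a in A];Q=[onz(d,b,.018) for b in B]
print(np.round(P,3),np.mean(P,0),np.round(Q,3),np.mean(Q,0))
for p in [(345,290),(341,265),(355,240)]:print('pot',onz(d,p,.02).round(3),onz(d,p,.15).round(3))
```

```text
[[ 0.477 -0.3    0.018]
 [ 0.587 -0.292  0.018]
 [ 0.585 -0.4    0.018]
 [ 0.479 -0.397  0.018]] [ 0.53219903 -0.34712295  0.018     ] [[ 0.485 -0.405  0.018]
 [ 0.484 -0.291  0.018]
 [ 0.593 -0.285  0.018]
 [ 0.592 -0.399  0.018]] [ 0.53860871 -0.34463264  0.018     ]
pot [ 0.681 -0.204  0.02 ] [ 0.664 -0.343  0.15 ]
pot [ 0.676 -0.102  0.02 ] [ 0.659 -0.255  0.15 ]
pot [0.724 0.017 0.02 ] [ 0.701 -0.152  0.15 ]
```

arm_command(slide=[[0, 0, 0.05], [0.005, -0.01, 0.09], [0, -0.05, 0.11], [0, -0.1, 0.11], [0, -0.15, 0.11], [-0.01, -0.2, 0.11], [-0.02, -0.25, 0.11], [-0.035, -0.29, 0.11], [-0.045, -0.315, 0.11], [-0.045, -0.32, 0.11]], dr=[[0, 0, 0], [0, 0, 0], [0, 0, 0], [0, 0, 0], [0, 0, 0], [0, 0, 0], [0, 0, 0], [0, 0, 0], [0, 0, 0], [0, 0, 0]], grip=[20, 20, 20, 20, 20, 20, 20, 20, 20, 20])

```text
clock: 13.5
eef_pos: [0.5377, -0.3439, 0.22]
tool_rot: [-3.138, -0.003, 2.81]
contact_force: [0.5, -0.4, -1.7]
grip_width: 0.0314
finger_force: 30.0
```

The tray centre is at about (0.536, -0.345), and the TCP is over it. Descending.

arm_command(slide=[[0, -0.002, -0.03], [0, -0.002, -0.07], [0, -0.002, -0.1], [0, -0.002, -0.12], [0, -0.002, -0.128], [0, -0.002, -0.132], [0, -0.002, -0.134], [0, -0.002, -0.136], [0, -0.002, -0.137], [0, -0.002, -0.137]], dr=[[0, 0, 0], [0, 0, 0], [0, 0, 0], [0, 0, 0], [0, 0, 0], [0, 0, 0], [0, 0, 0], [0, 0, 0], [0, 0, 0], [0, 0, 0]], grip=[20, 20, 20, 20, 20, 20, 20, 20, 20, 20])

```text
clock: 14.5
eef_pos: [0.5418, -0.3404, 0.0848]
tool_rot: [-3.141, 0.001, 2.818]
contact_force: [0.2, -0.1, -1.2]
grip_width: 0.0313
finger_force: 30.0
```

Go 3 mm lower, settle, then open.

arm_command(slide=[[0, 0, -0.001], [0, 0, -0.002], [0, 0, -0.003], [0, 0, -0.0035], [0, 0, -0.0035], [0, 0, -0.0035], [0, 0, -0.0035], [0, 0, -0.0035], [0, 0, -0.0035], [0, 0, -0.0035]], dr=[[0, 0, 0], [0, 0, 0], [0, 0, 0], [0, 0, 0], [0, 0, 0], [0, 0, 0], [0, 0, 0], [0, 0, 0], [0, 0, 0], [0, 0, 0]], grip=[20, 20, 20, 20, 20, 20, 20, 20, 20, 20])

```text
clock: 15.5
eef_pos: [0.5417, -0.3404, 0.0808]
tool_rot: [-3.141, 0.0, 2.818]
contact_force: [0.1, -0.1, 2.1]
grip_width: 0.0312
finger_force: 30.0
```

arm_command(slide=[[0, 0, 0.001], [0, 0, 0.001], [0, 0, 0.001], [0, 0, 0.001], [0, 0, 0.001], [0, 0, 0.001], [0, 0, 0.001], [0, 0, 0.02], [0, 0, 0.06], [0, 0, 0.1]], dr=[[0, 0, 0], [0, 0, 0], [0, 0, 0], [0, 0, 0], [0, 0, 0], [0, 0, 0], [0, 0, 0], [0, 0, 0], [0, 0, 0], [0, 0, 0]], grip=[20, 30, 45, 60, 80, 80, 80, 80, 80, 80])

```text
clock: 16.5
eef_pos: [0.541, -0.3398, 0.1809]
tool_rot: [3.141, -0.002, 2.818]
contact_force: [1.3, -0.1, 0.5]
grip_width: 0.0742
finger_force: 0.0
```

Run:
```python
from h import *
s=bot.read_state();print(s['clock'],s['eef_pos'],s['contact_force'],s['grip_width'])
o=[]
for n in('scene','side'):
    im,c=snap(n,n+'4');o.append(cv2.resize(im[120:380,150:420,::-1],None,fx=1.48,fy=1.48))
cv2.imwrite('pics/end.png',np.hstack(o))
```

```text
16.5 [ 0.54097156 -0.33978922  0.18093158] [ 1.25898792 -0.08638613  0.45138077] 0.07424833945755352
```

View pics/end.png

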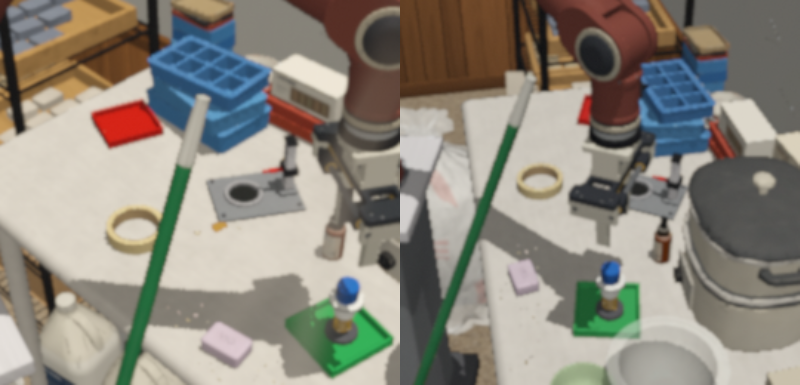

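The unit stands upright in the green tray, nothing else has been disturbed, and the gripper is clear.

```bash
python3 -c "
from rig import bot
print(bot.finish_job())"
```

```text
the job is handed in; nothing more can be done
None
```

The spring tested good: pressed with about 15 N for about a second, its collar stayed at about 65 mm, above the pointer at about 53 mm, so it now stands upright in the green tray and the job is handed in at 16.6 s.

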